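# Press a freshly glued stamp block in the bench press

## Task

The brass face of the wooden stamp block has just been glued on and needs pressing: first lay the block, brass side up, flat and square in the pocket of the bench press, all the way down, and let go of it. Then push the press's safety catch fully over, and after that pull the lever's handle forward and down to its stop so that the pad bears on the block, and finish while still holding the handle down with the gripper, for it springs back up. Leave the bowl, the hammer, the awl and the round stamp where they are.

Things in the scene. Friction and masses are not known exactly. Their poses are not given: they have to be found in the camera images.
- block: Loose flat stamp block of pale wood with a 4 mm brass plate on top, 50 mm along its x, 70 mm along its y, 26 mm high, about 0.16 kg. Starts brass side up on the table, left or right of the press. Origin at the centre of its underside, z up. Fits the pocket either way round (half turn).
- press: Bench press of dark iron fixed to the table, at a different place and yaw each time. Base 250 x 230 x 24 mm, x = -105 to +145 mm, y = +-115 mm. Origin on the table under the pocket's centre; its own -x is its front, towards the robot, z up. A U-shaped lever is hinged at its rear; the catch stands at its -y side (right, seen from the robot).
- pocket (a point): Centre of the pocket's floor, 24 mm above the table, axes as the press. Pocket 53 mm along x, 73 mm along y, 10 mm deep, mouth chamfered 2 mm, in a steel plate 100 x 120 mm whose top is 34 mm above the table; a seated block stands 16 mm proud. Open from above while the lever is up.
- lever_hinge (a point): Middle of the lever's hinge axis, at (+110, 0, +85) mm in the press's frame, axes as the press; the hinge axis is parallel to the press's y.
- lever (a joint): Lever angle, rad: 0 = upright (start), 1.571 = pulled forward (to the press's -x) and down to its stop, level. A spring pulls it back up: holding it at the stop over a block takes about 10 N at the handle. A guarding catch blocks it. The pad on its front meets a seated block at about 1.52 and yields 6 mm up to the stop.
- handle: Round wooden cross bar of the lever, 18 mm thick, 140 mm long along the press's y (and its own y), free to spin, held at its ends by two flat arms. Origin at its middle, 190 mm from the hinge: 275 mm above the table, over the hinge, when the lever is up; 85 mm above it and 190 mm in front of the hinge when down. Between the arms it is free; the lever's plate ends 52 mm short of the bar's centre.
- pad: Black rubber pressing pad 56 x 40 mm on a spring (1.2 N/mm, 10 mm travel) on the lever's front, 110 mm from the hinge; comes down on the middle of the block. Origin in the lever's plane, its face 41 mm from it.
- catch (a joint): Angle of the safety catch, rad: 0 = guarding (starts at 0 to 0.08), 1.1 = fully flipped to its stop. Grows as the thumb tab is pushed down; takes about 2 N at the tab and stays where it is left. Above about 0.4 the lever is free.
- catch_tab (a point): Point on the upper face of the catch's steel thumb tab, 50 mm from the pivot along the tab. The tab is 65 mm long from the pivot, 26 mm wide along y, 6 mm thick; at 0 it points to the press's front and 0.44 rad (25 deg) above level, at 1.1 about 0.66 rad below level. It swings down freely outside the post.
- catch_pivot (a point): Catch's pivot axis (parallel to the press's y) at the middle of the tab's width, at (+55, -122.5, +135) mm in the press's frame; fixed. A post 24 mm wide stands inboard of the tab (y = -100 to -108 mm), its top 145 mm above the table.
- bowl: Loose bystander: white ceramic bowl of brass rivets, 84 mm wide, 42 mm high, on the other side of the press from the block. Leave alone.
- hammer: Loose bystander: hammer with wooden handle lying far left on the table. Leave alone.
- awl: Loose bystander: awl lying far right on the table. Leave alone.
- stamp: Loose bystander: small round steel hand stamp, 40 mm wide and 50 mm high, standing to the right of the press, towards its rear. Leave alone.
There are look-alikes about, which are no part of the job. Several things look just like the block: the one meant starts farthest to the robot's left.

How it is judged:
By the outcome, as a careful person would: the job done as asked, in the order asked, and still so for the second after the job is handed in, while the arm keeps its last pose, push and grip.
It also fails if it takes over 67 s, if anything falls off the work surface, if the arm or the gripper's body presses on something with over 40 N, if the wrist force passes 120 N, or if a joint passes its speed limit or range.

## Robot

A 6-joint arm with a two-finger parallel gripper is mounted at the origin on the work surface. World frame = base frame: x ahead of the robot, y to its left, z up, the work surface at z = 0. Lengths are in mm, angles in degrees, forces in N, time in s.
With the tool pointing down it reaches from about 400 to 825 mm from the base axis. Payload 7 kg.
Tool frame: the origin (TCP) lies midway between the tips of the shut fingers; the grasp point (between the pads) lies 19 mm behind it (env.grasp_offset is the distance from the TCP to the grasp point, in mm); z points along the fingers, y is the direction in which the jaws open and shut (so a half turn about z gives the same grasp; the last joint's range is limited). The gripper opens to 85 mm and grips with 20 to 120 N. Pads are 22 mm wide; open, the fingers measure 114 mm over their backs; the gripper's body (76 mm by 85 mm) begins 54 mm behind the grasp point. The pads swing forward as they close: fully open they stand 13 mm farther back than shut.
Start: joints at [16.507, 20.546, 0.682, 0, -70.136, -16.507], TCP at [674.978, -0.019, 231.302] pointing down, gripper open.
Joint ranges: [-176.03, 176.03], [-82.01, 121.73], [-58.28, 71.71], [-173.87, 95.51], [-174.79, -0.11], [-173.66, 173.66]. Speed limits (degrees/s): [136.94, 136.94, 172.46, 180, 180, 180].

## Interface

Orientations are given as a 3x3 rotation matrix whose columns are the frame's x, y, z axes.
In Python, from plant import env gives the robot as it stands.
- The arm moves only by the tool drive_tool, never from a script. Its argument "series" is a list of rows, each a list of 3 entries, a list of its own where there are three numbers: the shift along the tool's x, y, z in cm, then the turn about the tool's z in units of 5 degrees (1.0 is 5 degrees), then the finger opening in cm, from 0 to 8.54. A call has 1 to 12 rows; each row is the pose to reach, as a shift and turn from the pose commanded when the call began, along the tool's axes at that moment; what a row does not reach only later rows make up. A row lasts 1/12 s, in which the tool goes at most 41.7 mm and 7.16 degrees, less where a joint would pass 70% of its speed; a pose out of reach is approached as far as the arm can. A call with a gripper value outside its range is refused whole. The fingers move at their own pace and stop on an object; the grip force is fixed at half the most. Time passes only in rows, so rows that repeat a pose let the fingers close. It gives the time, the measured TCP pose, the force and the opening at its end, in the units of the state.
- env.state(): the state, without advancing time (a new reading comes with each control period).
- env.capture(name): name is "scene" or "side" or "wrist"; returns (picture, depth): 400x640x3 uint8, red, green, blue; 400x640 float32, mm along the optical axis (not along the pixel's ray), 0 where there is no reading.
- env.camera_info(name): a dict with "intrinsics" (3x3 intrinsics, pixels), "view" (4x4, takes a point from world to camera coordinates). Camera axes: x right, y up, looking along -z (the intrinsics and any distortion apply to the point x, -y, -z); pixel columns grow to the right and rows downward; lengths in mm; the calibration is good to about 2 mm. A picture is of the moment at which its call begins: read the wrist's pose just before it. camera_info takes no time and is no camera call; for the wrist camera it gives the pose at the moment of the call.
- env.finish_job(): hands the job in, once; it reports no verdict.
The state is a dict: "clock": time; "joint_positions": joint angles; "joint_velocities": joint speeds; "joint_efforts": joint torques, N m; "ee_pos": TCP position; "tool_rot": TCP orientation; "ft_force": force on the tool from outside, world axes, zero at the start; "torque": the same for the moment, N m; "grip_width": opening from 0.0 (shut) to 1.0 (fully open).
Only numpy, scipy, OpenCV 4.12 (cv2) and the standard library are available. Lean on these libraries where they do the work, as an engineer would, in place of code of your own. Each camera call takes 0.05 s, during which the arm holds its last target.

## Working session

There is one attempt and no reset: what is moved stays moved. The work goes in short steps, Python scripts to look and compute and a tool call to move; the robot and the scene stay as the last step left them, time stands still between calls to the robot, and variables do not carry over. Pictures are saved under pics/ and viewed, and the job is handed in when it is done.

Besides the shell and the picture viewer there is one more tool, called after "Emit:" by a JSON object that holds its "name" and its "arguments". drive_tool: Moves the arm, as the interface text tells. Its arguments: {"type":"object","properties":{"series":{"type":"array","items":{"type":"array"}}},"required":["series"]}

```bash
ls; mkdir -p pics; python3 - <<'E'
from plant import env
import cv2,numpy as np
s=env.state(); print(s)
for n in ("scene","side","wrist"):
    i=env.camera_info(n); print(n,i["intrinsics"],i["view"], [k for k in i])
    p,d=env.capture(n); cv2.imwrite(f"pics/{n}0.png",p[:,:,::-1]); np.savez(f"pics/{n}0.npz",p=p,d=d,K=i["intrinsics"],V=i["view"])
E
```

```text
pics
{'clock': 0.0, 'joint_positions': array([ 1.65074004e+01,  2.05899338e+01,  6.32605247e-01, -2.04709344e-02,
       -7.01350395e+01, -1.65060530e+01]), 'joint_velocities': array([-0.01062955,  0.06952716,  0.04906466,  0.00917309, -0.0437854 ,
       -0.05464617]), 'joint_efforts': array([ 2.55543900e-04, -5.83324420e+01,  2.93422562e+01,  6.93659976e+00,
       -6.00149287e-03, -1.14765509e-06]), 'ee_pos': array([ 6.74510384e+02, -2.05659692e-02,  2.30370642e+02]), 'tool_rot': array([[-9.80497530e-05, -9.99998649e-01, -1.64113802e-03],
       [-9.99999986e-01,  9.82728940e-05, -1.35887135e-04],
       [ 1.36048230e-04,  1.64112467e-03, -9.99998644e-01]]), 'ft_force': array([-0.31901202, -0.5677604 ,  0.12059603]), 'torque': array([ 0.00998078, -0.02159825,  0.02064772]), 'grip_width': 0.9972910031570483}
scene [[507.82523981   0.         315.16957783]
 [  0.         507.82523981 196.35564681]
 [  0.           0.           1.        ]] [[ 6.44004064e-01  7.64899517e-01 -1.36928427e-02 -3.15615580e+02]
 [-4.80148835e-01  4.18064193e-01  7.71154606e-01  1.14673806e+02]
 [ 5.955802
[... 295 characters left out ...]
1 -4.42297618e-01  1.98396817e-02  4.41544463e+02]
 [ 3.56476080e-01 -6.94640067e-01  6.24819959e-01 -2.83396827e+02]
 [-2.62574941e-01  5.67316485e-01  7.80516756e-01 -1.36823191e+03]
 [ 0.00000000e+00  0.00000000e+00  0.00000000e+00  1.00000000e+00]] ['intrinsics', 'view']
wrist [[322.28085708   0.         318.99211194]
 [  0.         322.28085708 199.44542319]
 [  0.           0.           1.        ]] [[-9.99999655e-01  7.80593846e-04  2.85052878e-04  6.74243015e+02]
 [-8.30885769e-04 -9.45177001e-01 -3.26557417e-01  4.27998251e+01]
 [ 1.45167132e-05 -3.26557542e-01  9.45177323e-01 -3.80501308e+02]
 [ 0.00000000e+00  0.00000000e+00  0.00000000e+00  1.00000000e+00]] ['intrinsics', 'view']
```

View pics/scene0.png

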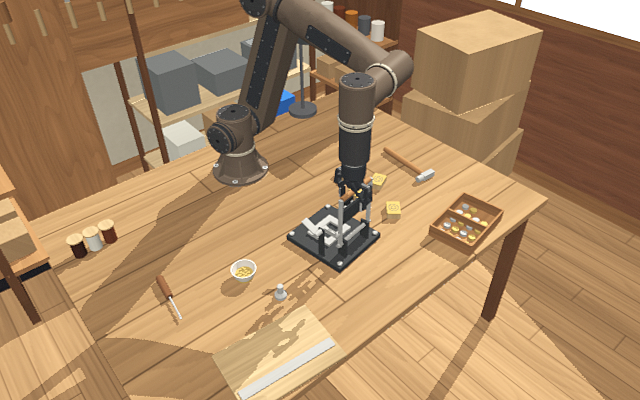

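View pics/side0.png

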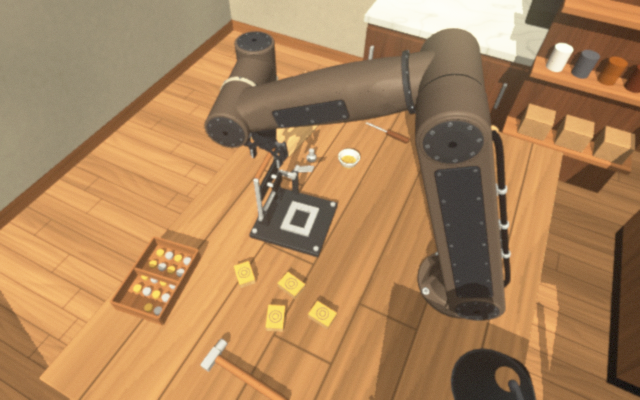

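View pics/wrist0.png

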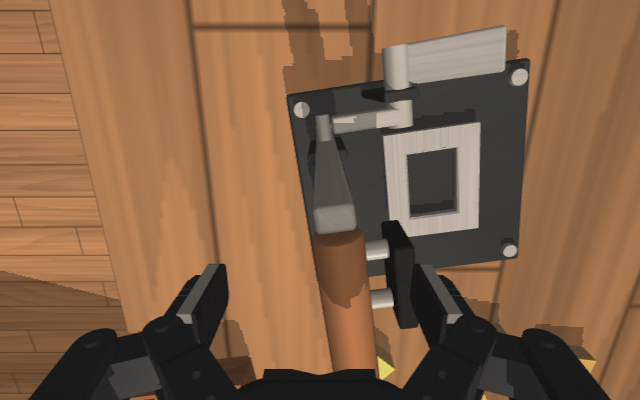

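```bash
cat > h.py <<'E'
import numpy as np,cv2
def load(f):
    z=np.load(f); return z['p'],z['d'],z['K'],z['V']
def ray(K,V,u,v):
    c=np.array([(u-K[0,2])/K[0,0],-(v-K[1,2])/K[1,1],-1.]); R=V[:3,:3]
    return -R.T@V[:3,3], R.T@c
def onz(K,V,u,v,z):
    o,r=ray(K,V,u,v); return o+r*(z-o[2])/r[2]
def dep(K,V,u,v,d):
    o,r=ray(K,V,u,v); return o+r*d
def proj(K,V,P):
    c=V[:3,:3]@np.asarray(P,float)+V[:3,3]; return K[0,0]*c[0]/-c[2]+K[0,2], K[1,1]*(-c[1])/-c[2]+K[1,2]
E
python3 - <<'E'
from h import *
p,d,K,V=load('pics/side0.npz')
hsv=cv2.cvtColor(p,cv2.COLOR_RGB2HSV)
m=cv2.inRange(hsv,(22,110,120),(34,255,255))
n,l,st,c=cv2.connectedComponentsWithStats(m)
for i in range(1,n):
    if st[i,4]>60:
        cnt=cv2.findContours((l==i).astype(np.uint8),0,2)[0][0]
        P=np.array([onz(K,V,*q[0],26)[:2] for q in cnt],np.float32)
        print(c[i].round(1),st[i,4],cv2.minAreaRect(P))
        dd=d[l==i]; u,v=c[i]; print('  depth pt',dep(K,V,u,v,np.median(dd)).round(1))
cv2.imwrite('pics/crop_side.png',cv2.resize(p[100:340,200:420,::-1],None,fx=2.5,fy=2.5,interpolation=cv2.INTER_CUBIC))
E
```

```text
[243.6 272.6] 272 ((608.412353515625, 280.3719787597656), (47.70087432861328, 70.12355041503906), 48.7148323059082)
  depth pt [608.3 280.6  25.9]
[290.7 283.6] 278 ((457.1217041015625, 246.35787963867188), (48.808631896972656, 67.74935150146484), 78.3104476928711)
  depth pt [457.  246.9  25.8]
[322.1 313.4] 302 ((327.6023254394531, 290.52978515625), (48.77482223510742, 67.51033782958984), 83.09691619873047)
  depth pt [326.9 290.7  25.7]
[274.8 316.5] 323 ((448.1041564941406, 361.88067626953125), (48.288509368896484, 68.95220184326172), 22.878786087036133)
  depth pt [447.8 362.9  26.5]
```

View pics/crop_side.png

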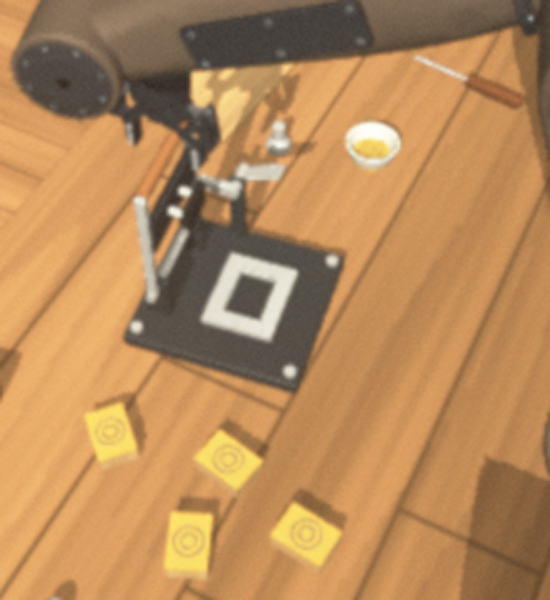

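```bash
python3 - <<'E'
from h import *
for f in ('wrist0','side0'):
    p,d,K,V=load(f'pics/{f}.npz')
    hsv=cv2.cvtColor(p,cv2.COLOR_RGB2HSV)
    m=cv2.inRange(hsv,(0,0,120),(180,60,255))
    n,l,st,c=cv2.connectedComponentsWithStats(m)
    for i in range(1,n):
        if st[i,4]>300 or (f=='side0' and st[i,4]>100 and 220<c[i][0]<350 and 150<c[i][1]<280):
            cn,h=cv2.findContours((l==i).astype(np.uint8),cv2.RETR_CCOMP,2)
            print(f,c[i].round(1),st[i],'depthpt',dep(K,V,*c[i],d[int(c[i][1]),int(c[i][0])]).round(0))
            for q in cn:
                if len(q)>25:
                    P=np.array([onz(K,V,*a[0],34)[:2] for a in q],np.float32); print('   ',cv2.minAreaRect(P))
E
```

```text
wrist0 [446.9  57.6] [ 386   26  121   64 5105] depthpt [ 593. -103.  151.]
    ((551.4575805664062, -110.81575012207031), (114.41458129882812, 40.186187744140625), 9.49582290649414)
wrist0 [377.5 118.3] [ 333  100   80   33 1439] depthpt [634. -65. 145.]
    ((619.7009887695312, -55.1439094543457), (80.46898651123047, 27.03509521484375), 8.093191146850586)
wrist0 [434.6 177.1] [ 383  122   98  115 6436] depthpt [545.  10.  24.]
    ((549.7212524414062, 14.970062255859375), (100.78258514404297, 120.42129516601562), 8.146550178527832)
    ((550.61865234375, 14.489295959472656), (54.58510208129883, 75.44469451904297), 7.916754245758057)
wrist0 [335.5 218.1] [316 205  39  27 861] depthpt [669. -45. 277.]
    ((655.8107299804688, 55.860496520996094), (42.34432601928711, 29.034568786621094), 8.629000663757324)
wrist0 [376.6 252.1] [366 245  23  16 304] depthpt [640.   9. 201.]
side0 [57.8 65.1] [   0    0  136  162 7701] depthpt [2258. -412. -156.]
    ((1949.5140380859375, -324.5511474609375), (629.0682983398438, 1352.9676513671875), 50.892086029052734)
    ((1561.358154296875, 140.14282
[... 2580 characters left out ...]
 -171.1630859375), (130.56497192382812, 63.284461975097656), 47.04681396484375)
side0 [261.8 200.2] [254 179  21  42 275] depthpt [636.  99. 176.]
    ((697.4642944335938, -6.749908447265625), (68.1903305053711, 190.66651916503906), 36.04267120361328)
side0 [299.3 218.3] [280 200  39  37 751] depthpt [550.  10.  23.]
    ((547.18212890625, 15.230354309082031), (107.33877563476562, 132.1245880126953), 8.238937377929688)
    ((545.6533813476562, 16.500694274902344), (53.052093505859375, 70.52645874023438), 5.970276355743408)
side0 [213.1 354.5] [201 339  26  32 311] depthpt [547. 536.  25.]
    ((543.6904907226562, 534.7943725585938), (88.72708892822266, 29.714035034179688), 86.40669250488281)
```

Emit:
{"name": "drive_tool", "arguments": {"series": [[[0,0,-4],0,8.5],[[0,0,-8],0,8.5],[[0,0,-10],0,8.5],[[-3,2,-10],-1,8.5],[[-6.5,4.1,-10],-2,8.5],[[-10,6.2,-10],-3,8.5],[[-13.5,8.3,-10],-4,8.5],[[-17,10.5,-10],-4.6,8.5],[[-20.5,12.8,-10],-4.6,8.5],[[-24,15,-10],-4.6,8.5],[[-27.5,17.2,-10],-4.6,8.5],[[-31,19.4,-10],-4.6,8.5]]}}

```text
clock: 1.15
ee_pos: [479.4, 311.3, 331.3]
tool_rot: [[0.391, -0.92, -0.0], [-0.92, -0.391, 0.0], [-0.0, -0.0, -1.0]]
ft_force: [1.2, 1.2, 0.3]
grip_width: 0.99
```

```bash
python3 - <<'E'
from plant import env
s=env.state(); print(s['clock'],s['joint_positions'].round(1),s['ee_pos'].round(1),s['tool_rot'].round(3),s['ft_force'])
E
```

```text
1.15 [ 52.6   8.   -3.2  -0.  -78.8 -29.6] [479.4 311.3 331.3] [[ 0.391 -0.92  -0.   ]
 [-0.92  -0.391  0.   ]
 [-0.    -0.    -1.   ]] [1.17674248 1.2399972  0.25782002]
```

Emit:
{"name": "drive_tool", "arguments": {"series": [[[-2,0.3,2],-1.4,8.5],[[-4,0.6,4],-2.8,8.5],[[-6,1,6],-4.2,8.5],[[-6,1,8],-5.6,8.5],[[-6,1,8],-7,8.5],[[-6,1,8],-8.4,8.5],[[-6,1,8],-9.8,8.5],[[-6,1,8],-11.2,8.5],[[-6,1,8],-12.6,8.5],[[-6,1,8],-14,8.5],[[-6,1,8],-15.4,8.5],[[-6,1,8],-16.8,8.5]]}}

```text
clock: 2.15
ee_pos: [448.2, 361.2, 251.1]
tool_rot: [[0.955, 0.298, -0.0], [0.298, -0.955, -0.0], [-0.0, 0.0, -1.0]]
ft_force: [0.2, 0.2, -0.4]
grip_width: 0.997
```

Emit:
{"name": "drive_tool", "arguments": {"series": [[[0,0,0],-1.4,8.5],[[0,0,0],-2.8,8.5],[[0,0,0],-4.2,8.5],[[0,0,0],-5.6,8.5],[[0,0,0],-7,8.5],[[0,0,0],-8.4,8.5],[[0,0,0],-9.8,8.5],[[0,0,0],-11.2,8.5],[[0,0,0],-12.6,8.5],[[0,0,0],-14,8.5],[[0,0,0],-15.4,8.5],[[0,0,0],-16.8,8.5]]}}

```text
clock: 3.15
ee_pos: [448.2, 361.2, 251.0]
tool_rot: [[-0.197, 0.98, -0.0], [0.98, 0.197, -0.0], [-0.0, -0.001, -1.0]]
ft_force: [-0.1, 1.0, -0.2]
grip_width: 0.994
```

Emit:
{"name": "drive_tool", "arguments": {"series": [[[0,0,0],-1.2,8.5],[[0,0,0],-2.4,8.5],[[0,0,0],-2.4,8.5]]}}

```text
clock: 3.4
ee_pos: [448.2, 361.2, 251.1]
tool_rot: [[-0.395, 0.919, -0.0], [0.919, 0.395, -0.0], [-0.0, -0.0, -1.0]]
ft_force: [0.4, 0.5, 0.5]
grip_width: 0.997
```

```bash
python3 - <<'E'
from plant import env
import cv2,numpy as np
s=env.state(); print(s['clock'],s['joint_positions'].round(1),s['ee_pos'].round(1),s['tool_rot'].round(3),s['ft_force'])
n='wrist';i=env.camera_info(n)
p,d=env.capture(n); cv2.imwrite(f"pics/{n}1.png",p[:,:,::-1]); np.savez(f"pics/{n}1.npz",p=p,d=d,K=i["intrinsics"],V=i["view"])
E
```

```text
3.4 [ 58.3  10.5 -10.4  -0.  -69.1 144.9] [448.2 361.2 251.1] [[-0.395  0.919 -0.   ]
 [ 0.919  0.395 -0.   ]
 [-0.    -0.    -1.   ]] [0.42055731 0.49990857 0.46847278]
```

View pics/wrist1.png

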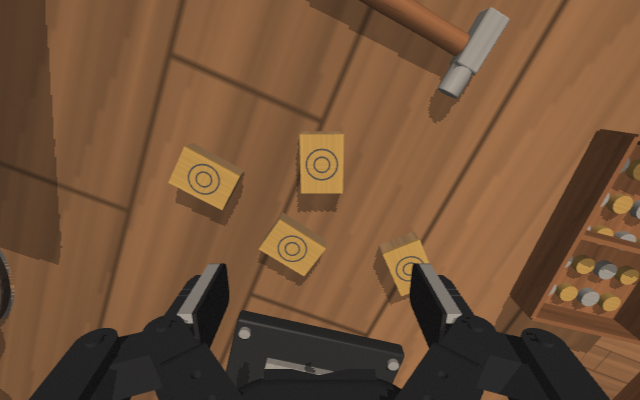

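```bash
python3 - <<'E'
from h import *
p,d,K,V=load('pics/wrist1.npz')
hsv=cv2.cvtColor(p,cv2.COLOR_RGB2HSV)
print(hsv[150,305],hsv[100,300],hsv[135,322])
m=cv2.inRange(hsv,(18,120,130),(34,255,255))
m=cv2.morphologyEx(m,cv2.MORPH_CLOSE,np.ones((5,5)))
n,l,st,c=cv2.connectedComponentsWithStats(m)
for i in range(1,n):
    if st[i,4]>600:
        cnt=cv2.findContours((l==i).astype(np.uint8),0,2)[0][0]
        P=np.array([onz(K,V,*q[0],26)[:2] for q in cnt],np.float32)
        print(c[i].round(1),st[i],cv2.minAreaRect(P),'dz',dep(K,V,*c[i],np.median(d[l==i])).round(1))
cv2.imwrite('pics/crop1.png',cv2.resize(p[110:220,260:390,::-1],None,fx=4,fy=4,interpolation=cv2.INTER_CUBIC))
E
```

```text
[ 18 152 188] [ 13 132 118] [ 18 150 187]
[321.1 162.7] [ 300  134   43   59 2505] ((450.04486083984375, 362.7977600097656), (49.79450607299805, 68.77781677246094), 23.22368812561035) dz [449.3 364.1  26.7]
[203.6 177.9] [ 169  146   71   64 2446] ((329.7016296386719, 291.76043701171875), (50.9954719543457, 69.48526763916016), 83.07352447509766) dz [329.1 292.7  26.4]
[291.6 247.2] [ 259  219   66   57 1965] ((459.17071533203125, 247.91099548339844), (51.14335632324219, 70.63169860839844), 78.23546600341797) dz [458.3 248.8  26.5]
[404.4 262.8] [ 383  239   46   57 1279] ((610.745849609375, 281.3703308105469), (50.01957321166992, 72.0145263671875), 47.513797760009766) dz [600.2 285.9  27.8]
```

View pics/crop1.png

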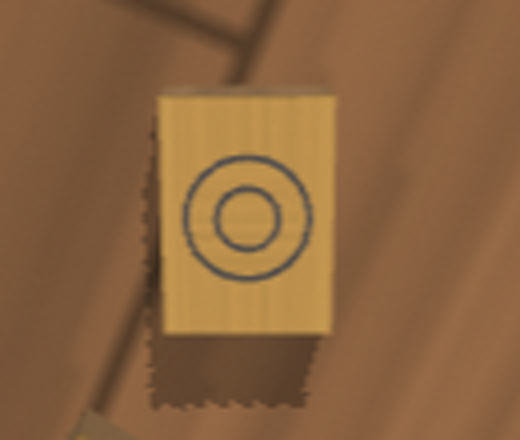

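Emit:
{"name": "drive_tool", "arguments": {"series": [[[0.1,0.2,4],0,8.5],[[0.1,0.2,8],0,8.5],[[0.1,0.2,12],0,8.5],[[0.1,0.2,16],0,8.5],[[0.1,0.2,19.5],0,8.5],[[0.1,0.2,22],0,8.5],[[0.1,0.2,23.5],0,8.5],[[0.1,0.2,24.3],0,8.5],[[0.1,0.2,24.3],0,6],[[0.1,0.2,24.3],0,4],[[0.1,0.2,24.3],0,4],[[0.1,0.2,24.3],0,4]]}}

```text
clock: 4.45
ee_pos: [450.5, 364.0, 10.1]
tool_rot: [[-0.39, 0.921, 0.002], [0.921, 0.39, 0.002], [0.002, 0.003, -1.0]]
ft_force: [-0.2, -0.1, -1.7]
grip_width: 0.564
```

Emit:
{"name": "drive_tool", "arguments": {"series": [[[0,0,0],0,4],[[0,0,0],0,4],[[0,0,0],0,4],[[0,0,0],0,4]]}}

```text
clock: 4.78
ee_pos: [450.4, 364.0, 10.0]
tool_rot: [[-0.391, 0.921, 0.002], [0.921, 0.391, 0.002], [0.002, 0.003, -1.0]]
ft_force: [-2.0, 0.7, 7.5]
grip_width: 0.571
```

Emit:
{"name": "drive_tool", "arguments": {"series": [[[0,0,-3],0,4],[[0,0,-7],0,4],[[-2,-0.25,-10],0,4],[[-5,-0.6,-11],0.5,4],[[-8.5,-1,-11],1,4],[[-12,-1.5,-11],1.5,4],[[-15.5,-1.9,-11],2,4],[[-19,-2.3,-11],2.5,4],[[-22.5,-2.8,-11],3,4],[[-26,-3.2,-11],3,4],[[-29.5,-3.7,-11],3,4],[[-32.5,-4.1,-11],3,4]]}}

```text
clock: 5.78
ee_pos: [539.0, 45.7, 118.8]
tool_rot: [[-0.138, 0.99, 0.0], [0.99, 0.138, 0.0], [0.0, 0.001, -1.0]]
ft_force: [0.8, -0.4, -0.6]
grip_width: 0.57
```

```bash
python3 - <<'E'
from plant import env
import numpy as np
s=env.state(); R=s['tool_rot']; print(s['clock'],s['joint_positions'].round(1),s['ee_pos'].round(1),R.round(3),s['ft_force'],s['grip_width'])
print((R.T@(np.array([550.,14.7,75])-s['ee_pos'])).round(1), np.degrees(np.arctan2(R[1,1],R[0,1])))
E
```

```text
5.7833 [ 25.6  13.9 -24.9  -0.  -51.1 162.4] [539.   45.7 118.8] [[-0.138  0.99   0.   ]
 [ 0.99   0.138  0.   ]
 [ 0.     0.001 -1.   ]] [ 0.81500361 -0.44841514 -0.59585706] 0.5699980227073651
[-32.3   6.6  43.8] 7.950216205675457
```

Emit:
{"name": "drive_tool", "arguments": {"series": [[[-1.5,0.3,0],0,4],[[-2.7,0.6,1.5],0,4],[[-3.2,0.65,3],0,4],[[-3.2,0.65,4.2],0,4],[[-3.2,0.65,4.2],0,4],[[-3.2,0.65,4.2],0,4]]}}

```text
clock: 6.28
ee_pos: [549.5, 16.7, 76.2]
tool_rot: [[-0.139, 0.99, -0.001], [0.99, 0.139, -0.0], [-0.0, -0.001, -1.0]]
ft_force: [0.4, 0.2, -1.8]
grip_width: 0.57
```

```bash
cat > cap.py <<'E'
import sys
from plant import env
import cv2,numpy as np
t=sys.argv[1]
s=env.state(); R=s['tool_rot']; print(s['clock'],s['joint_positions'].round(1),s['ee_pos'].round(1),s['ft_force'].round(1),s['grip_width'].round(3),'yaw',np.degrees(np.arctan2(R[1,1],R[0,1])).round(2),'tilt',R[2].round(4))
for n in sys.argv[2:]:
    i=env.camera_info(n)
    p,d=env.capture(n); cv2.imwrite(f"pics/{n}{t}.png",p[:,:,::-1]); np.savez(f"pics/{n}{t}.npz",p=p,d=d,K=i["intrinsics"],V=i["view"],tcp=s['ee_pos'],R=R)
E
python3 cap.py 2 wrist side scene; python3 - <<'E'
from h import *
p=load('pics/side2.npz')[0]
cv2.imwrite('pics/crop2.png',cv2.resize(p[120:280,220:380,::-1],None,fx=3.6,fy=3.6,interpolation=cv2.INTER_CUBIC))
p=load('pics/scene2.npz')[0]
cv2.imwrite('pics/crop2s.png',cv2.resize(p[150:280,260:420,::-1],None,fx=4,fy=4,interpolation=cv2.INTER_CUBIC))
E
```

```text
Traceback (most recent call last):
  File "cap.py", line 5, in <module>
    s=env.state(); R=s['tool_rot']; print(s['clock'],s['joint_positions'].round(1),s['ee_pos'].round(1),s['ft_force'].round(1),s['grip_width'].round(3),'yaw',np.degrees(np.arctan2(R[1,1],R[0,1])).round(2),'tilt',R[2].round(4))
                                                                                                                               ^^^^^^^^^^^^^^^^^^^^^
AttributeError: 'float' object has no attribute 'round'
Traceback (most recent call last):
  File "h.py", line 3, in load
    z=np.load(f); return z['p'],z['d'],z['K'],z['V']
FileNotFoundError: [Errno 2] No such file or directory: 'pics/side2.npz'
```

```bash
sed -i "s/s\['grip_width'\].round(3)/round(s['grip_width'],3)/" cap.py
python3 cap.py 2 wrist side scene; python3 - <<'E'
from h import *
p=load('pics/side2.npz')[0]
cv2.imwrite('pics/crop2.png',cv2.resize(p[120:280,220:380,::-1],None,fx=3.6,fy=3.6,interpolation=cv2.INTER_CUBIC))
p=load('pics/scene2.npz')[0]
cv2.imwrite('pics/crop2s.png',cv2.resize(p[150:280,260:420,::-1],None,fx=4,fy=4,interpolation=cv2.INTER_CUBIC))
E
```

```text
6.2833 [ 22.2  17.7 -26.4  -0.  -46.  165.8] [549.5  16.7  76.2] [ 0.4  0.2 -1.8] 0.57 yaw 7.97 tilt [-2.0e-04 -1.2e-03 -1.0e+00]
```

View pics/wrist2.png

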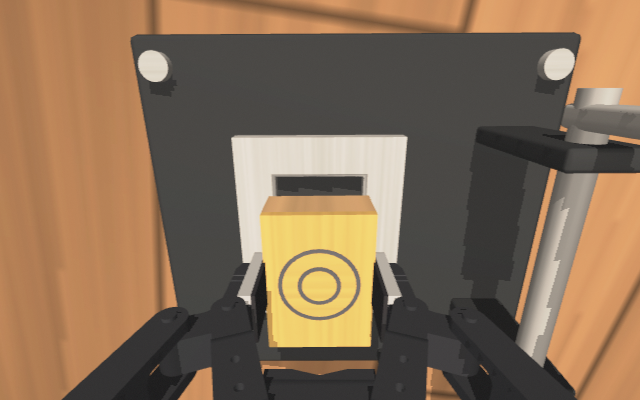

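View pics/crop2.png

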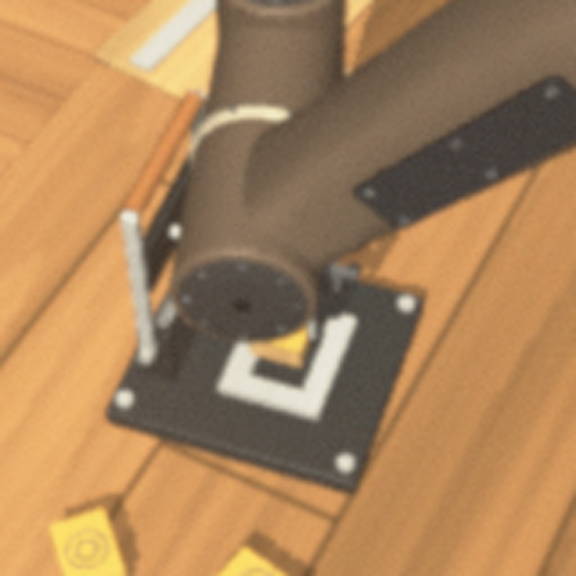

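View pics/crop2s.png

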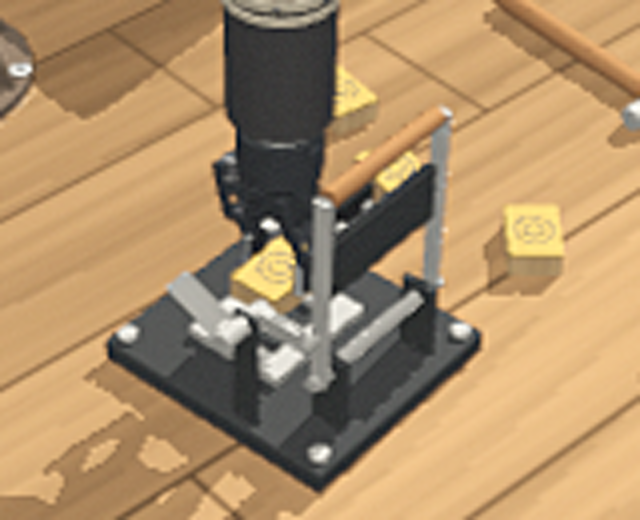

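```bash
cat > meas.py <<'E'
from h import *
import sys
f=sys.argv[1]; zt=float(sys.argv[2])
p,d,K,V=load(f)
hsv=cv2.cvtColor(p,cv2.COLOR_RGB2HSV)
# brass top
m=cv2.inRange(hsv,(20,100,150),(34,255,255)); m=cv2.morphologyEx(m,cv2.MORPH_CLOSE,np.ones((7,7)))
n,l,st,c=cv2.connectedComponentsWithStats(m); i=1+np.argmax(st[1:,4])
cnt=max(cv2.findContours((l==i).astype(np.uint8),0,2)[0],key=len)
ap=cv2.approxPolyDP(cnt,6,True)[:,0]
print('top corners px',ap.tolist(), 'depth z',[dep(K,V,*c[i],np.median(d[l==i])).round(1)])
for q in ap: print('   ',onz(K,V,*q,zt)[:2].round(1))
P=np.array([onz(K,V,*q[0],zt)[:2] for q in cnt],np.float32); print('rect',cv2.minAreaRect(P))
# plate straight edges
m=cv2.inRange(hsv,(0,0,120),(180,60,255))
y,x=np.nonzero(m)
def fit(row0,row1,c0,c1,side):
    pts=[]
    for r in range(row0,row1,2):
        cc=np.nonzero(m[r,c0:c1])[0]
        if len(cc): pts.append((c0+(cc[0]-.5 if side=='L' else cc[-1]+.5),r))
    return pts
def line(pts,z):
    W=np.array([onz(K,V,*q,z)[:2] for q in pts],np.float32); vx,vy,x0,y0=cv2.fitLine(W,cv2.DIST_HUBER,0,.01,.01).ravel()
    return W,np.array([vx,vy]),np.array([x0,y0])
L=line(fit(142,235,225,270,'L'),34); Rr=line(fit(142,235,380,430,'R'),34)
def top(c0,c1,z):
    pts=[]
    for cidx in range(c0,c1,3):
        r=np.nonzero(m[100:200,cidx])[0]
        pts.append((cidx,100+r[0]-.5))
    return line(pts,z)
T=top(245,400,34)
for nme,(W,v,x0) in (('L',L),('R',Rr),('T',T)):
    print(nme,v.round(4),x0.round(1),'ang',np.degrees(np.arctan2(v[1],v[0])).round(2))
def inter(a,b):
    s=np.linalg.solve(np.c_[a[1],-b[1]],b[2]-a[2]); return a[2]+s[0]*a[1]
a,b=inter(L,T),inter(Rr,T); print('plate front corners',a.round(1),b.round(1),np.linalg.norm(a-b).round(1))
t=(b-a)/np.linalg.norm(b-a); nrm=np.array([t[1],-t[0]]); 
print('yaw',np.degrees(np.arctan2(t[1],t[0])).round(2),'centre',((a+b)/2+60*nrm).round(1),((a+b)/2-60*nrm).round(1))
E
python3 meas.py pics/wrist2.npz 92.2
```

```text
top corners px [[260, 215], [277, 345], [369, 345], [376, 215]] depth z [array([548.8,  20. ,  92.9])]
    [519.7  46.5]
    [533.4 -21.4]
    [578.5 -15.1]
    [568.4  53.3]
rect ((549.0697021484375, 15.375749588012695), (50.017330169677734, 69.82412719726562), 7.933618068695068)
L [ 0.1415 -0.9899] [495.4  36.6] ang -81.86
R [ 0.1445 -0.9895] [595.4  50.6] ang -81.69
T [0.9904 0.138 ] [544.  76.] ang 7.93
plate front corners [490.8  68.6] [590.7  82.5] 100.9
yaw 7.93 centre [549.   16.1] [532.5 135. ]
```

```bash
python3 - <<'E'
from h import *
p,d,K,V=load('pics/wrist2.npz')
print([tuple(p[r,318]) [0] for r in range(130,200)])
print('col',[int(p[188,c,0]) for c in range(262,380)])
cv2.imwrite('pics/crop2w.png',cv2.resize(p[125:225,220:420,::-1],None,fx=4,fy=4,interpolation=cv2.INTER_NEAREST))
for r in (135.5,174,179): print(r,onz(K,V,318,r,34).round(1),onz(K,V,318,r,32).round(1),onz(K,V,318,r,24).round(1))
E
```

```text
[np.uint8(74), np.uint8(74), np.uint8(73), np.uint8(74), np.uint8(85), np.uint8(179), np.uint8(175), np.uint8(204), np.uint8(224), np.uint8(223), np.uint8(223), np.uint8(223), np.uint8(223), np.uint8(223), np.uint8(223), np.uint8(223), np.uint8(223), np.uint8(223), np.uint8(223), np.uint8(223), np.uint8(223), np.uint8(223), np.uint8(223), np.uint8(222), np.uint8(222), np.uint8(223), np.uint8(223), np.uint8(223), np.uint8(223), np.uint8(223), np.uint8(223), np.uint8(223), np.uint8(223), np.uint8(223), np.uint8(223), np.uint8(223), np.uint8(223), np.uint8(223), np.uint8(223), np.uint8(224), np.uint8(223), np.uint8(224), np.uint8(223), np.uint8(222), np.uint8(177), np.uint8(153), np.uint8(105), np.uint8(55), np.uint8(56), np.uint8(56), np.uint8(56), np.uint8(56), np.uint8(56), np.uint8(56), np.uint8(57), np.uint8(56), np.uint8(56), np.uint8(57), np.uint8(54), np.uint8(57), np.uint8(74), np.uint8(76), np.uint8(75), np.uint8(75), np.uint8(76), np.uint8(114), np.uint8(198), np.uint8(198), np.uint8(198), np.uint8(198)]
col [227, 227, 227, 226, 227, 227, 227, 227, 228, 221, 194, 170, 164, 137, 95, 76, 60, 57, 56, 56, 55, 55, 57, 57, 56, 56, 57, 57, 56, 55, 57, 55, 56, 56, 57, 56, 66, 73, 75, 74, 74, 74, 65, 57, 58, 57, 59, 58, 57, 56, 57, 56, 57, 57, 55, 55, 54, 56, 57, 55, 55, 56, 57, 56, 56, 55, 56, 57, 56, 58, 67, 74, 71, 75, 76, 75, 75, 76, 66, 58, 58, 57, 58, 58, 57, 57, 56, 55, 55, 56, 57, 57, 56, 56, 55, 56, 55, 56, 57, 83, 118, 170, 191, 179, 189, 218, 228, 227, 227, 227, 227, 228, 228, 229, 227, 226, 226, 225]
135.5 [540.4  74.9  34. ] [540.4  74.7  32. ] [540.6  73.6  24. ]
174 [543.5  52.6  34. ] [543.6  52.1  32. ] [543.8  50.   24. ]
179 [543.9  49.6  34. ] [544.  49.  32.] [544.3  46.8  24. ]
```

View pics/crop2w.png

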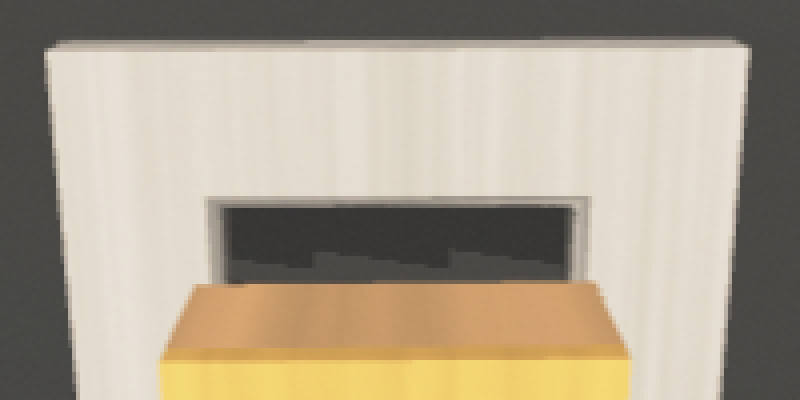

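Emit:
{"name": "drive_tool", "arguments": {"series": [[[-0.07,0,1],0,4],[[-0.07,0,2.2],0,4],[[-0.07,0,3],0,4],[[-0.07,0,3.4],0,4],[[-0.07,0,3.8],0,4],[[-0.07,0,4.2],0,4],[[-0.07,0,4.3],0,4],[[-0.07,0,4.3],0,4]]}}

```text
clock: 7.1
ee_pos: [550.3, 16.5, 34.1]
tool_rot: [[-0.14, 0.99, 0.001], [0.99, 0.14, -0.0], [-0.0, 0.001, -1.0]]
ft_force: [-3.8, -0.4, 4.5]
grip_width: 0.569
```

Emit:
{"name": "drive_tool", "arguments": {"series": [[[0,0,0],0,6],[[0,0,0],0,7],[[0,0,0],0,7],[[0,0,0],0,7],[[0,0,-1],0,7],[[0,0,-3],0,7],[[0,0,-6],0,7],[[0,0,-9],0,7],[[0,0,-10],0,7],[[0,0,-10],0,7]]}}

```text
clock: 7.93
ee_pos: [551.9, 16.8, 137.3]
tool_rot: [[-0.14, 0.99, 0.006], [0.99, 0.14, 0.002], [0.001, 0.006, -1.0]]
ft_force: [-0.7, 0.3, 0.2]
grip_width: 0.82
```

```bash
python3 cap.py 3 wrist; python3 - <<'E'
from h import *
p,d,K,V=load('pics/wrist3.npz')
hsv=cv2.cvtColor(p,cv2.COLOR_RGB2HSV)
m=cv2.inRange(hsv,(20,100,150),(34,255,255)); m=cv2.morphologyEx(m,cv2.MORPH_CLOSE,np.ones((7,7)))
n,l,st,c=cv2.connectedComponentsWithStats(m); i=1+np.argmax(st[1:,4])
cnt=max(cv2.findContours((l==i).astype(np.uint8),0,2)[0],key=len)
P=np.array([onz(K,V,*q[0],50)[:2] for q in cnt],np.float32); print('rect',cv2.minAreaRect(P))
mm=cv2.erode((l==i).astype(np.uint8),np.ones((7,7)))
ys,xs=np.nonzero(mm&(d>0)); W=np.array([dep(K,V,u,v,d[v,u]) for u,v in zip(xs[::7],ys[::7])])
A=np.c_[W[:,:2]-W[:,:2].mean(0),np.ones(len(W))]; print('plane',np.linalg.lstsq(A,W[:,2],rcond=None)[0].round(4))
mp=cv2.erode(cv2.inRange(hsv,(0,0,190),(180,40,255)),np.ones((5,5))); 
ys,xs=np.nonzero(mp&(d>0)); W=np.array([dep(K,V,u,v,d[v,u]) for u,v in zip(xs[::7],ys[::7])]); W=W[(W[:,2]>20)&(W[:,2]<50)]; print('plate z',np.median(W[:,2]))
E
```

```text
7.9333 [ 22.1  13.5 -22.6   0.  -53.5 165.9] [551.9  16.8 137.3] [-0.7  0.3  0.2] 0.82 yaw 8.03 tilt [ 9.0e-04  6.1e-03 -1.0e+00]
rect ((550.2249755859375, 15.176553726196289), (49.85849380493164, 69.99895477294922), 8.29072093963623)
plane [1.80000e-03 2.10000e-03 5.04421e+01]
plate z 34.34001220353679
```

View pics/wrist3.png

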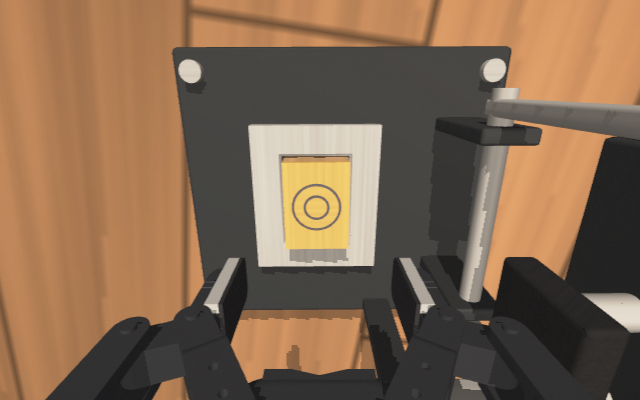

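Emit:
{"name": "drive_tool", "arguments": {"series": [[[0,-1,-2],0,4],[[0,-2,-5.5],0,2],[[-1,-2,-8.5],0.3,0],[[-4,-2,-8.5],0.8,0],[[-7.5,-2,-8.5],1.5,0],[[-11,-1,-8.5],2.2,0],[[-12.7,0,-8.5],2.6,0],[[-12.7,0.6,-8.5],2.6,0],[[-12.7,0.8,-8.5],2.6,0],[[-12.7,0.8,-7],2.6,0],[[-12.7,0.8,-5.5],2.6,0],[[-12.7,0.8,-5.5],2.6,0]]}}

```text
clock: 8.98
ee_pos: [573.3, -107.4, 184.8]
tool_rot: [[0.087, 0.996, -0.006], [0.996, -0.087, 0.001], [0.0, -0.006, -1.0]]
ft_force: [-0.4, 0.1, -0.8]
grip_width: -0.002
```

```bash
python3 cap.py 4 wrist scene side; python3 - <<'E'
from h import *
z=np.load('pics/wrist4.npz'); a=np.radians(8.1); D=z['tcp'][:2]-[550.2,15.2]
print('press xy',D@[np.cos(a),np.sin(a)],D@[-np.sin(a),np.cos(a)]); print(z['R'].round(3))
p=load('pics/scene4.npz')[0]
cv2.imwrite('pics/crop4s.png',cv2.resize(p[130:280,240:420,::-1],None,fx=4,fy=4,interpolation=cv2.INTER_CUBIC))
p=load('pics/side4.npz')[0]
cv2.imwrite('pics/crop4d.png',cv2.resize(p[100:280,220:400,::-1],None,fx=3.3,fy=3.3,interpolation=cv2.INTER_CUBIC))
E
```

```text
8.9833 [ 8.500e+00  1.420e+01 -1.470e+01 -1.000e-01 -6.150e+01  1.665e+02] [ 573.3 -107.4  184.8] [-0.4  0.1 -0.8] -0.002 yaw -4.96 tilt [ 0.     -0.0057 -1.    ]
press xy 5.625311853812851 -124.5887876896991
[[ 0.087  0.996 -0.006]
 [ 0.996 -0.087  0.001]
 [ 0.    -0.006 -1.   ]]
```

View pics/wrist4.png

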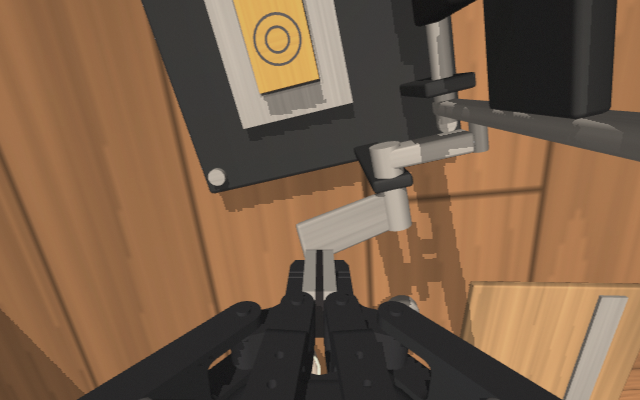

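View pics/crop4s.png

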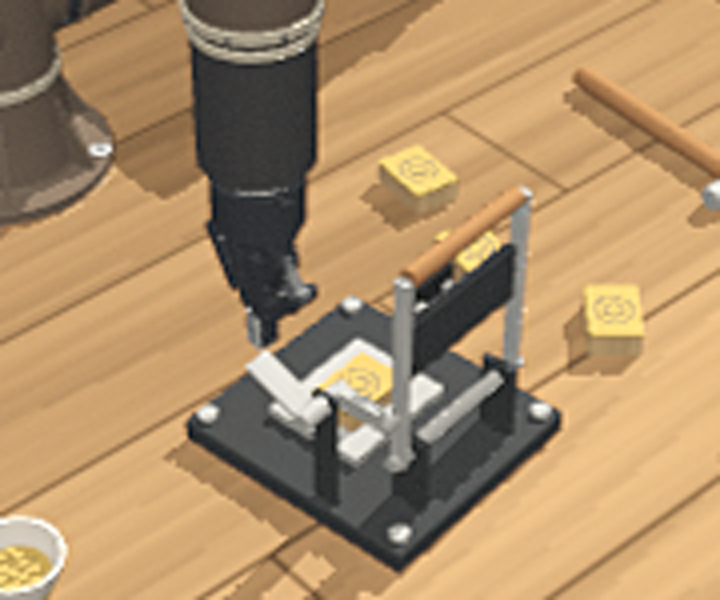

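View pics/crop4d.png

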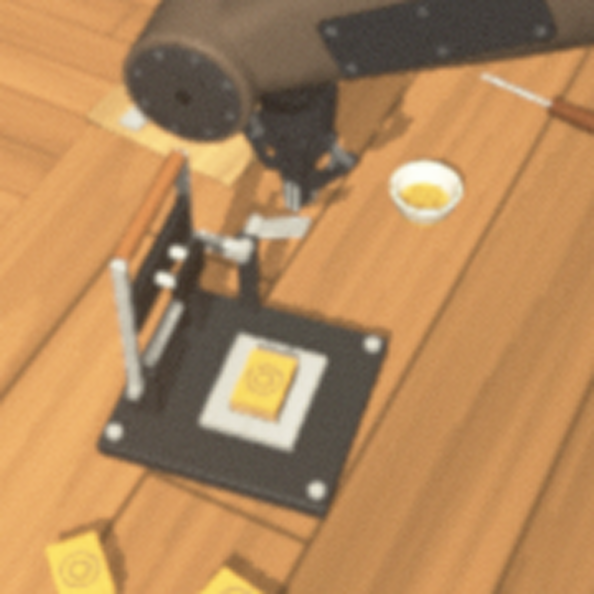

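Emit:
{"name": "drive_tool", "arguments": {"series": [[[0,0.6,1],0,0],[[0,0.6,2],0,0],[[0,0.6,2.6],0,0],[[0,0.6,3.2],0,0],[[0,0.6,3.8],0,0],[[0,0.6,4.4],0,0],[[0,0.6,5],0,0],[[0,0.6,5.6],0,0],[[0,0.6,6.2],0,0],[[0,0.6,6.5],0,0],[[0,0.6,6.5],0,0]]}}

```text
clock: 10.05
ee_pos: [581.5, -108.8, 122.5]
tool_rot: [[0.087, 0.996, -0.001], [0.996, -0.087, 0.0], [0.0, -0.001, -1.0]]
ft_force: [-0.1, 0.2, 0.0]
grip_width: 0.001
```

```bash
python3 cap.py 5 wrist scene; python3 - <<'E'
from h import *
p=load('pics/scene5.npz')[0]
cv2.imwrite('pics/crop5s.png',cv2.resize(p[130:280,240:420,::-1],None,fx=4,fy=4,interpolation=cv2.INTER_CUBIC))
E
```

```text
10.05 [  8.3  18.1 -18.3  -0.  -53.7 166.7] [ 581.5 -108.8  122.5] [-0.1  0.2  0. ] 0.001 yaw -5.0 tilt [ 0.e+00 -6.e-04 -1.e+00]
```

View pics/wrist5.png

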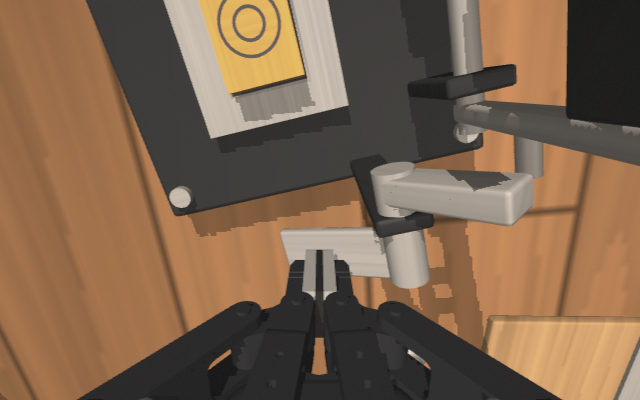

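View pics/crop5s.png

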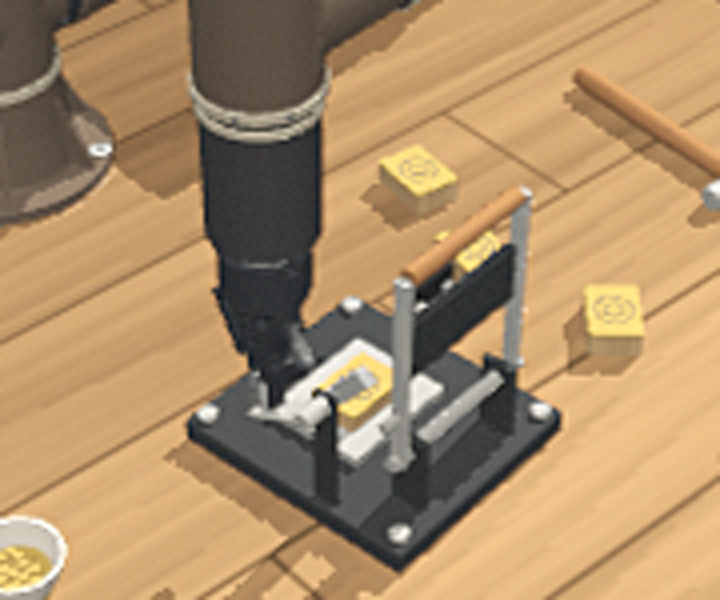

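Emit:
{"name": "drive_tool", "arguments": {"series": [[[0,0,0.4],0,0],[[0,0,0.8],0,0],[[0,0,1.1],0,0],[[0,0,1.1],0,0]]}}

```text
clock: 10.48
ee_pos: [581.4, -108.9, 111.9]
tool_rot: [[0.087, 0.996, -0.0], [0.996, -0.087, -0.0], [-0.0, -0.0, -1.0]]
ft_force: [-1.4, -0.3, 4.0]
grip_width: 0.001
```

Emit:
{"name": "drive_tool", "arguments": {"series": [[[0,0,0.2],0,0],[[0,0,0.4],0,0],[[0,0,0.4],0,0]]}}

```text
clock: 10.73
ee_pos: [582.3, -109.0, 110.7]
tool_rot: [[0.086, 0.996, 0.002], [0.996, -0.086, -0.001], [-0.001, 0.002, -1.0]]
ft_force: [-6.5, 2.5, 20.5]
grip_width: 0.001
```

Emit:
{"name": "drive_tool", "arguments": {"series": [[[0,0,-3],0,0],[[0,0,-7],0,0],[[0,0,-11],0,0],[[0,0,-15],0,2],[[0,0,-19],0,4],[[0,0,-22],0,8.5],[[3,1.5,-22.5],-0.5,8.5],[[6.5,3,-22.5],-1.2,8.5],[[10,4.5,-22.5],-2,8.5],[[13,6,-22.5],-2.6,8.5],[[14.6,6.5,-22.5],-2.6,8.5],[[14.6,6.5,-22.5],-2.6,8.5]]}}

```text
clock: 11.73
ee_pos: [659.9, 34.2, 331.2]
tool_rot: [[-0.141, 0.99, -0.003], [0.99, 0.141, -0.0], [0.0, -0.003, -1.0]]
ft_force: [-0.7, -1.0, -0.8]
grip_width: 0.998
```

```bash
python3 cap.py 6 wrist scene; python3 - <<'E'
from h import *
p=load('pics/scene6.npz')[0]
cv2.imwrite('pics/crop6s.png',cv2.resize(p[100:280,240:440,::-1],None,fx=3.3,fy=3.3,interpolation=cv2.INTER_CUBIC))
E
```

```text
11.7333 [ 19.8  16.9   8.3  -0.  -81.5 168.3] [659.9  34.2 331.2] [-0.7 -1.  -0.8] 0.998 yaw 8.12 tilt [ 2.0e-04 -2.7e-03 -1.0e+00]
```

View pics/wrist6.png

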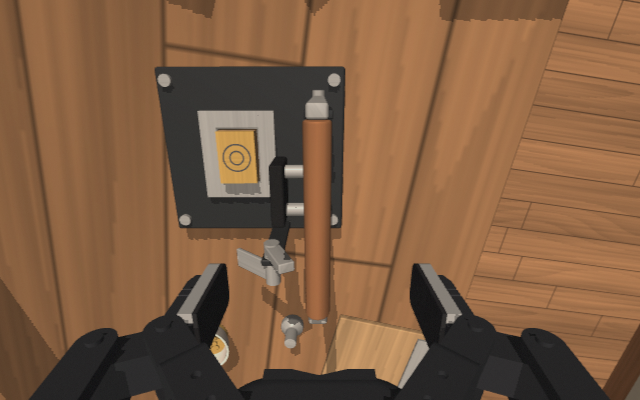

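View pics/crop6s.png

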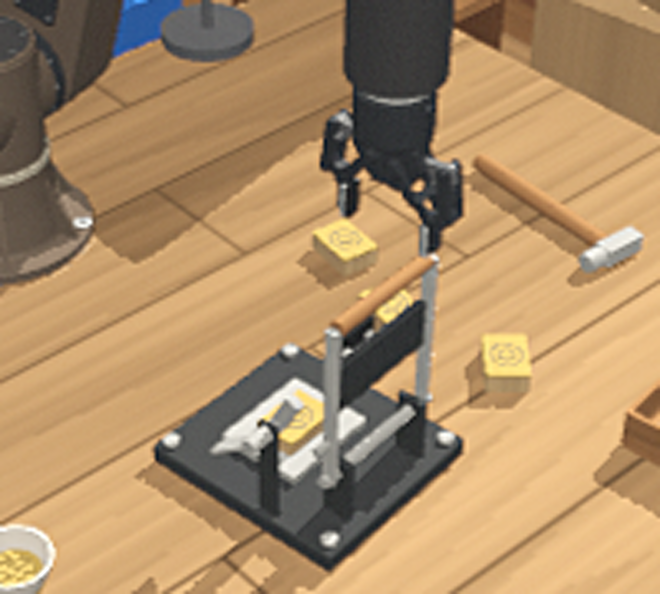

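Emit:
{"name": "drive_tool", "arguments": {"series": [[[-0.3,0,2],0,8.5],[[-0.3,0,4.5],0,8.5],[[-0.3,0,6.5],0,8.5],[[-0.3,0,7.5],0,8.5],[[-0.3,0,7.5],0,5],[[-0.3,0,7.5],0,2.5],[[-0.3,0,7.5],0,1],[[-0.3,0,7.5],0,1],[[-0.3,0,7.5],0,1],[[-0.3,0,7.5],0,1],[[-0.3,0,7.5],0,1]]}}

```text
clock: 12.75
ee_pos: [659.7, 28.0, 259.6]
tool_rot: [[-0.139, 0.99, 0.001], [0.99, 0.139, 0.0], [-0.0, 0.001, -1.0]]
ft_force: [-2.9, -0.2, 5.9]
grip_width: 0.185
```

Emit:
{"name": "drive_tool", "arguments": {"series": [[[0,-1.9,0.1],0,1],[[0,-3.8,0.4],0,1],[[0,-5.6,0.85],0,1],[[0,-7.4,1.5],0,1],[[0,-9.1,2.3],0,1],[[0,-10.7,3.3],0,1],[[0,-12.2,4.5],0,1],[[0,-13.6,5.8],0,1],[[0,-14.9,7.2],0,1],[[0,-14.9,7.2],0,1]]}}

```text
clock: 13.58
ee_pos: [509.9, 6.4, 185.1]
tool_rot: [[-0.139, 0.99, -0.001], [0.99, 0.139, -0.0], [-0.0, -0.001, -1.0]]
ft_force: [-1.5, -2.3, 4.0]
grip_width: 0.19
```

```bash
python3 cap.py 7 scene wrist; python3 - <<'E'
from h import *
z=np.load('pics/wrist7.npz'); a=np.radians(8.1); D=z['tcp'][:2]-[550.2,15.2]
print('press xy',D@[np.cos(a),np.sin(a)],D@[-np.sin(a),np.cos(a)],'expected',110-190*np.sin(.9),85+190*np.cos(.9)-19)
p=load('pics/scene7.npz')[0]
cv2.imwrite('pics/crop7s.png',cv2.resize(p[100:280,240:440,::-1],None,fx=3.3,fy=3.3,interpolation=cv2.INTER_CUBIC))
E
```

```text
13.5833 [ 22.8   7.1 -23.7   0.  -59.3 165.2] [509.9   6.4 185.1] [-1.5 -2.3  4. ] 0.19 yaw 7.99 tilt [-3.e-04 -9.e-04 -1.e+00]
press xy -41.16959915724319 -3.011542025924937 expected -38.83211282922184 184.10589397142624
```

View pics/crop7s.png

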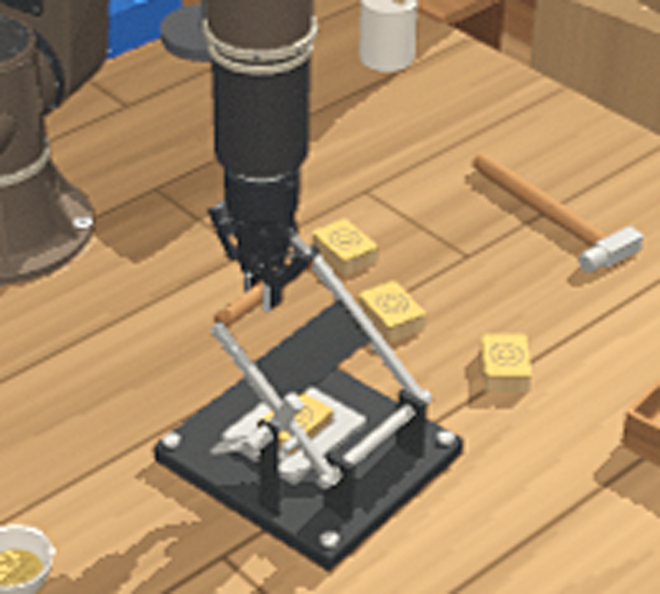

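View pics/wrist7.png

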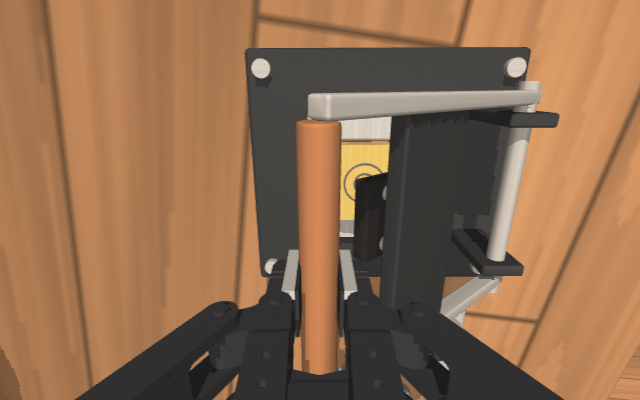

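Emit:
{"name": "drive_tool", "arguments": {"series": [[[0,-1.1,1.5],0,1],[[0,-2,3.2],0,1],[[0,-2.8,4.9],0,1],[[0,-3.4,6.7],0,1],[[0,-3.8,8.5],0,1],[[0,-4,10],0,1],[[0,-4,11],0,1],[[0,-4.1,11.5],0,1],[[0,-4.1,11.8],0,1],[[0,-4.1,11.8],0,1],[[0,-4.1,11.8],0,1]]}}

```text
clock: 14.6
ee_pos: [471.2, 0.9, 69.0]
tool_rot: [[-0.139, 0.99, -0.003], [0.99, 0.139, -0.002], [-0.001, -0.003, -1.0]]
ft_force: [-5.7, -6.0, 12.6]
grip_width: 0.186
```

Emit:
{"name": "drive_tool", "arguments": {"series": [[[0,0,0.2],0,1],[[0,0,0.3],0,1],[[0,0,0.3],0,1],[[0,0,0.3],0,1]]}}

```text
clock: 14.93
ee_pos: [471.2, 0.8, 67.1]
tool_rot: [[-0.14, 0.99, -0.002], [0.99, 0.14, -0.002], [-0.002, -0.002, -1.0]]
ft_force: [-10.8, -3.8, 26.6]
grip_width: 0.181
```

```bash
python3 cap.py 8 scene side wrist; python3 - <<'E'
from h import *
p=load('pics/scene8.npz')[0]
cv2.imwrite('pics/crop8s.png',cv2.resize(p[130:290,240:420,::-1],None,fx=3.7,fy=3.7,interpolation=cv2.INTER_CUBIC))
p=load('pics/side8.npz')[0]
cv2.imwrite('pics/crop8d.png',cv2.resize(p[120:280,220:400,::-1],None,fx=3.5,fy=3.5,interpolation=cv2.INTER_CUBIC))
E
```

```text
14.9333 [ 2.420e+01  1.190e+01 -3.660e+01  1.000e-01 -4.160e+01  1.638e+02] [471.2   0.8  67.1] [-10.8  -3.8  26.6] 0.181 yaw 8.03 tilt [-0.0015 -0.0022 -1.    ]
```

View pics/crop8s.png

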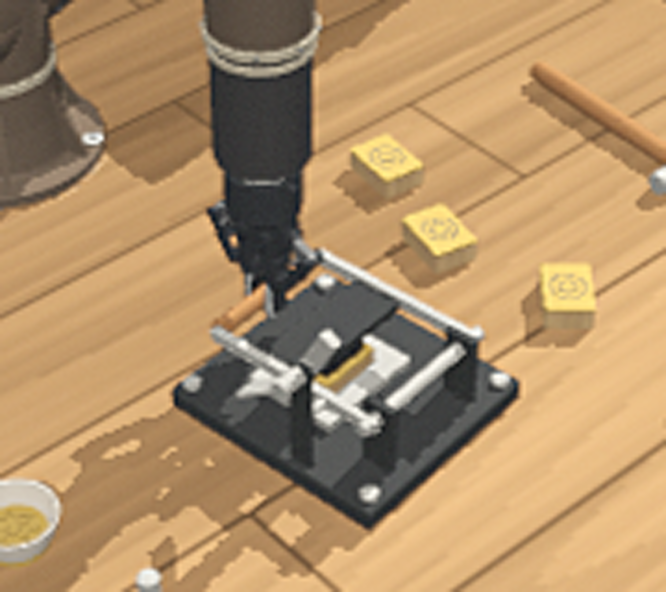

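View pics/crop8d.png

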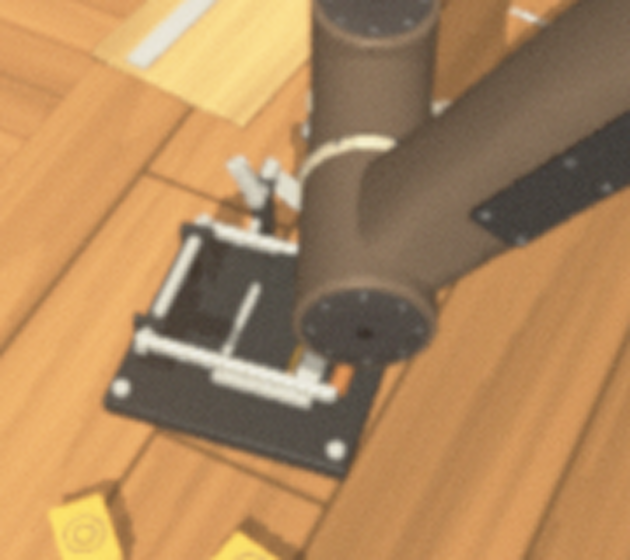

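View pics/wrist8.png

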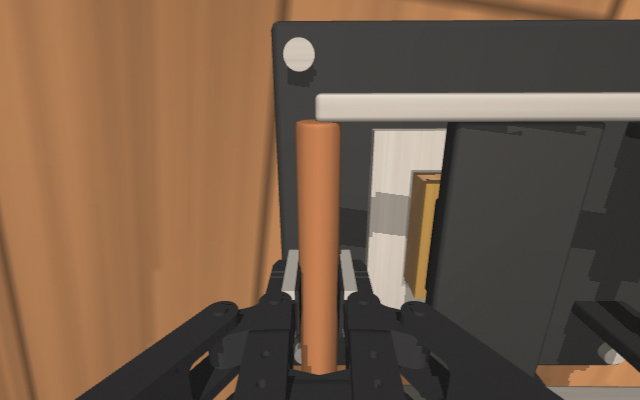

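```bash
python3 - <<'E'
from h import *
p,d,K,V=load('pics/wrist8.npz')
a=np.radians(8.1)
def pr(W): D=W[:2]-[550.2,15.2]; return np.array([D@[np.cos(a),np.sin(a)],D@[-np.sin(a),np.cos(a)],W[2]]).round(1)
for u in (330,400,470,540,620): print('arm',u,pr(dep(K,V,u,108,d[108,u])))
for u,v in ((470,150),(470,300),(580,150),(580,280)): print('plate',pr(dep(K,V,u,v,d[v,u])))
for v in (140,180,220): print('bar top',pr(dep(K,V,319,v,d[v,319])))
E
```

```text
arm 330 [-76.5  74.7  90.3]
arm 400 [-51.6  74.7  90.9]
arm 470 [-26.8  74.6  91.3]
arm 540 [-1.9 74.6 91.2]
arm 620 [27.1 74.5 90.5]
plate [-22.9  59.   87.7]
plate [-12.5  -9.   87.6]
plate [20.  58.7 86.5]
plate [ 93.1 -39.9  24.8]
bar top [-80.4  63.6  92. ]
bar top [-80.4  48.7  92.8]
bar top [-80.5  32.1  92.2]
```

Emit:
{"name": "drive_tool", "arguments": {"series": [[[0,0,0],0,1],[[0,0,0],0,1],[[0,0,0],0,1],[[0,0,0],0,1],[[0,0,0],0,1],[[0,0,0],0,1]]}}

```text
clock: 15.58
ee_pos: [471.3, 0.8, 67.2]
tool_rot: [[-0.14, 0.99, -0.002], [0.99, 0.14, -0.002], [-0.001, -0.002, -1.0]]
ft_force: [-11.4, -4.1, 24.7]
grip_width: 0.186
```

```bash
python3 - <<'E'
from plant import env
s=env.state(); print(s['clock'],s['ee_pos'],s['ft_force'])
env.finish_job()
E
```

```text
15.5833 [471.25367953   0.83989951  67.15405695] [-11.44951486  -4.14672895  24.73376464]
the job is handed in; nothing more can be done
```

The job is handed in at 15.6 s: block seated, catch over, lever down at its stop with the gripper still holding the handle. No verdict was reported.

- **Block:** I took the farthest-left block, found at (450, 363) mm, laid it brass up in the pocket and let go. Before the press came down, its top measured about 16 mm above the plate, level, and square with the pocket to about 0.2°.
- **Catch:** I pushed the tab down to its stop, where the force rose to 20 N. In the later pictures it was still over.
- **Lever:** I drew the handle forward and down. At the end the arms measured level, within about 1 mm over 100 mm. The hold was steady, with about 25 N up and 11 N sideways at the wrist.
- **Disagreements:** Views of the pocket centre differed by 1 to 2 mm, so I corrected by 0.7 mm before lowering. The handle was gripped about 3 mm off the planned height.
- **Not checked:** I did not measure the bowl, hammer, awl and round stamp again afterwards. No move went near them.

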